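# Index the soldering turntable and load the copper ferrule

## Task

First turn the soldering turntable so that the firebrick nest with the large round pocket stands right in front of the torch nozzle. Then stand the tall round copper tube upright on the floor of that pocket, leaving the nest in front of the nozzle.

Things in the scene. Friction and masses are not known exactly. Their poses are not given: they have to be found in the camera images.
- handle (a point): Centre of the turntable's bar handle, on its vertical axis, 95 mm above the bench. Steel bar 70 long (point x), 14 wide, 26 mm high on a post. The 310 mm steel plate turns with it, lightly (0.1 N m), and stays where left. Four 78 mm square firebrick nests, tops 71 mm above the bench, lie 105 mm from the axis, at 45 degrees to the bar; pockets: large round, small round, square, slot.
- round_nest (a point): Centre of the floor of the large round pocket (56 mm diameter, 20 mm deep), 51 mm above the bench, 105 mm from the turntable's axis, 45 degrees clockwise of the handle's x axis seen from above; turns with the turntable. At the start it must turn 25 to 90 degrees clockwise, seen from above, to reach the torch.
- load_point (a point): Fixed loading point where the centre of the round pocket's floor must come: 51 mm above the bench, 105 mm from the turntable's axis, towards the torch. The unlit torch (24 mm nozzle, brass and black, in a low cradle, all under 95 mm high) lies level outside the plate and points at the axis, nozzle mouth 195 mm from it, at a new angle each time. x: from axis out to torch.
- ferrule_mid (a point): Centre, half-way up, of the tall round copper tube standing on the bench: 36 mm outer diameter, 70 mm high, 3 mm wall, about 150 g, open at both ends; z along the tube. A square copper tube of the same height, a short wider copper ring and a copper cone stand near it, 45 mm or more clear: not these.
There are look-alikes about, which are no part of the job. Leave any blue or pink look-alike of the part that bears ferrule_mid alone.

How it is judged:
By the outcome, as a careful person would: the job done as asked, in the order asked, and still so for the second after the job is handed in, with the robot touching nothing.
It also fails if it takes over 61 s, if anything falls off the work surface, if the arm or the gripper's body presses on something with over 40 N, if the wrist force passes 120 N, or if a joint passes its speed limit or range.

## Robot

A 6-joint arm with a two-finger parallel gripper is mounted at the origin on the work surface. World frame = base frame: x ahead of the robot, y to its left, z up, the work surface at z = 0. Lengths are in m, angles in rad, forces in N, time in s.
With the tool pointing down it reaches from about 0.4 to 0.825 m from the base axis. Payload 7 kg.
Tool frame: the origin (TCP) lies between the finger pads; the fingertips stand 25 mm ahead of it and the grasp point (between the pads) lies 6 mm ahead of it (arm.tip_extent is the z of the fingertips in the tool frame, in m); z points along the fingers, x is the direction in which the jaws open and shut, and the axes are right-handed (so a half turn about z gives the same grasp; the last joint's range is limited). The gripper opens to 88 mm and grips with 3 to 60 N. Pads are 19 mm wide; open, the fingers measure 130 mm over their backs; the gripper's body (78 mm by 193 mm) begins 47 mm behind the grasp point.
Start: joints at [1.439, 0.359, 0.012, 0, -1.224, -0.288], TCP at [0.275, 0.616, 0.252] pointing down, gripper open.
Joint ranges: [-3.07, 3.07], [-1.43, 2.12], [-1.02, 1.25], [-3.03, 1.67], [-3.05, -0], [-3.03, 3.03]. Speed limits (rad/s): [2.39, 2.39, 3.01, 3.14, 3.14, 3.14].

## Interface

Orientations are given as [roll, pitch, yaw] about the fixed x, y, z axes, in that order (R = Rz(yaw) Ry(pitch) Rx(roll)).
In Python, from station import monitor, grab_frame, job_done, arm gives the robot as it stands.
- The arm moves only by the shell command python3 -m jog 'ROWS' [FORCE]. ROWS is JSON, a list that holds one entry, the list of rows, each a list of 7 numbers: the shift along the world's x, y, z in m, then the turn, a rotation vector about the world's x, y, z in rad, then the opening, from 0 (shut) to 1 (fully open). In form: [[[dx, dy, dz, ax, ay, az, claw], ...]]. A call has 1 to 20 rows; each row shifts and turns the commanded pose from where the row before left it; what a row does not reach is not made up. A row lasts 1/8 s, in which the tool goes at most 62.5 mm and 10.7 degrees, less where a joint would pass 70% of its speed; a pose out of reach is approached as far as the arm can. A call is refused whole if a number of a shift passes 0.0625 or a number of a turn 0.188, either way. A call with a gripper value outside its range is refused whole. The fingers move at their own pace and stop on an object; FORCE is the grip in N (left out, the last holds). Time passes only in rows, so rows that do not move let the fingers close. It gives the time, the measured TCP pose, the force and the opening at its end, in the units of the state.
- monitor.get_state(): the state, without advancing time (a new reading comes with each control period).
- grab_frame(name): name is "scene" or "side" or "wrist"; returns a dict with "pixels" (384x512x3 uint8, red, green, blue), "K" (3x3 intrinsics, pixels), "view" (4x4, takes a point from world to camera coordinates); the wrist camera has in their place "hand_eye" (4x4, takes a point from camera to tool coordinates, whose origin is the TCP and whose axes are the tool frame's). Camera axes: x right, y down, z forward; pixel columns grow to the right and rows downward; lengths in m; the calibration is good to about 2 mm. The wrist camera is an equidistant fisheye: a pixel r from the principal point sees the ray r / f radians off the axis. A picture is of the moment at which its call begins: read the wrist's pose just before it. There is no depth.
- job_done(): hands the job in, once; it reports no verdict.
The state is a dict: "t": time; "q": joint angles; "qd": joint speeds; "joint_efforts": joint torques, N m; "eef_pos": TCP position; "ee_rot": TCP orientation; "force": force on the tool from outside, world axes, zero at the start; "moment": the same for the moment, N m; "width": finger opening in m.
Only numpy, scipy, OpenCV 4.12 (cv2) and the standard library are available. Lean on these libraries where they do the work, as an engineer would, in place of code of your own. Each camera call takes 0.05 s, during which the arm holds its last target.

## Working session

There is one attempt and no reset: what is moved stays moved. The work goes in short steps, Python scripts to look and compute and a shell command to move; the robot and the scene stay as the last step left them, time stands still between calls to the robot, and variables do not carry over. Pictures are saved under pics/ and viewed, and the job is handed in when it is done.

```bash
mkdir -p pics; ls
cat > h.py <<'E'
import numpy as np,cv2
from station import monitor,grab_frame,job_done,arm
from scipy.spatial.transform import Rotation as R
def save(n,f,crop=None,s=1):
    p=f["pixels"][:,:,::-1]
    if crop: p=p[crop[1]:crop[3],crop[0]:crop[2]]
    if s!=1:p=cv2.resize(p,None,fx=s,fy=s,interpolation=cv2.INTER_CUBIC)
    cv2.imwrite(f"pics/{n}.png",p)
def ground(f,u,v,z):
    K=np.array(f["K"]);V=np.array(f["view"])
    d=V[:3,:3].T@np.linalg.solve(K,[u,v,1]);c=-V[:3,:3].T@V[:3,3]
    return c+d*(z-c[2])/d[2]
def proj(f,p):
    V=np.array(f["view"]);q=V[:3,:3]@np.array(p)+V[:3,3];q=np.array(f["K"])@q;return q[:2]/q[2]
E
python3 - <<'E'
from h import *
import pickle
print(monitor.get_state())
fs={}
for n in("scene","side","wrist"):
    fs[n]=f=grab_frame(n);save(n+"0",f,s=1.5)
    print(n,f["K"],f.get("view",f.get("hand_eye")))
pickle.dump(fs,open("f0.pkl","wb"))
E
```

```text
pics
{'t': 0.0, 'q': array([ 1.43911762e+00,  3.59403554e-01,  1.10523960e-02, -3.63566052e-04,
       -1.22407881e+00, -2.88119070e-01]), 'qd': array([ 0.00137332,  0.00062728, -0.00076153,  0.00020297,  0.00047299,
       -0.00113937]), 'joint_efforts': array([ 2.21019204e-04, -5.82716596e+01,  2.93053347e+01,  6.99751407e+00,
        6.99750308e-03, -1.34531742e-04]), 'eef_pos': array([0.27493673, 0.61598033, 0.25060663]), 'ee_rot': array([-3.14145609e+00, -1.66342720e-03, -1.99071805e+00]), 'force': array([-0.16476557, -0.49492372, -0.38571298]), 'moment': array([ 0.02726165,  0.0015104 , -0.01094554]), 'width': 0.08743710070239805}
scene [[388.88080745   0.         253.71134674]
 [  0.         388.88080745 190.51691829]
 [  0.           0.           1.        ]] [[-0.05461797  0.99844752 -0.01092819  0.0177363 ]
 [ 0.72028685  0.03181735 -0.69294625 -0.35566594]
 [-0.69152276 -0.04571875 -0.72090642  1.22393928]
 [ 0.          0.          0.          1.        ]]
side [[477.28885592   0.         263.72866468]
 [  0.         477.28885592 187.63754925]
 [  0.           0.           1.        ]] [[ 0.86572581 -0.50004441  0.02178123 -0.49975846]
 [-0.2452848  -0.46179037 -0.85239957  0.23378096]
 [ 0.436296    0.7326017  -0.52243713  0.75362935]
 [ 0.          0.          0.          1.        ]]
wrist [[297.31863964   0.         258.33702902]
 [  0.         297.31863964 190.56077464]
 [  0.           0.           1.        ]] [[ 9.99999448e-01  7.83465010e-04 -7.00511145e-04 -6.20998844e-04]
 [-5.79059767e-04  9.66977340e-01  2.54861703e-01 -6.80934537e-02]
 [ 8.77053631e-04 -2.54861157e-01  9.66977260e-01 -1.32367419e-01]
 [ 0.00000000e+00  0.00000000e+00  0.00000000e+00  1.00000000e+00]]
```

View pics/scene0.png

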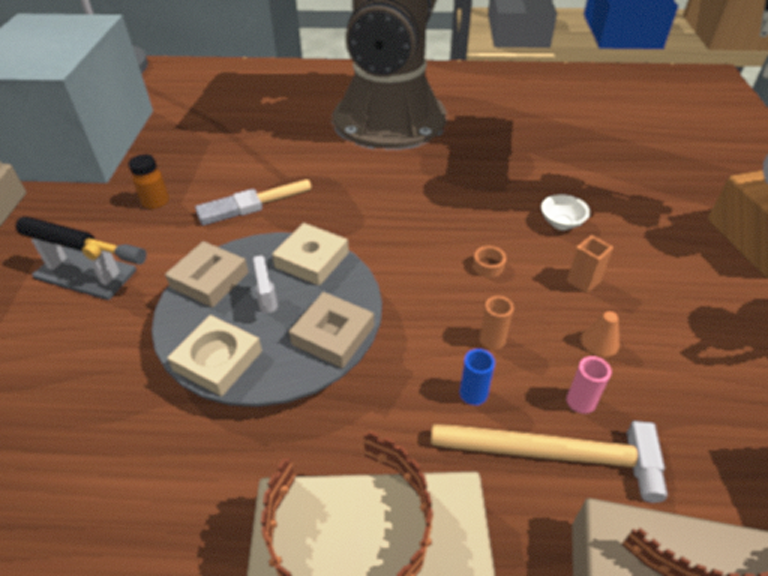

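View pics/side0.png

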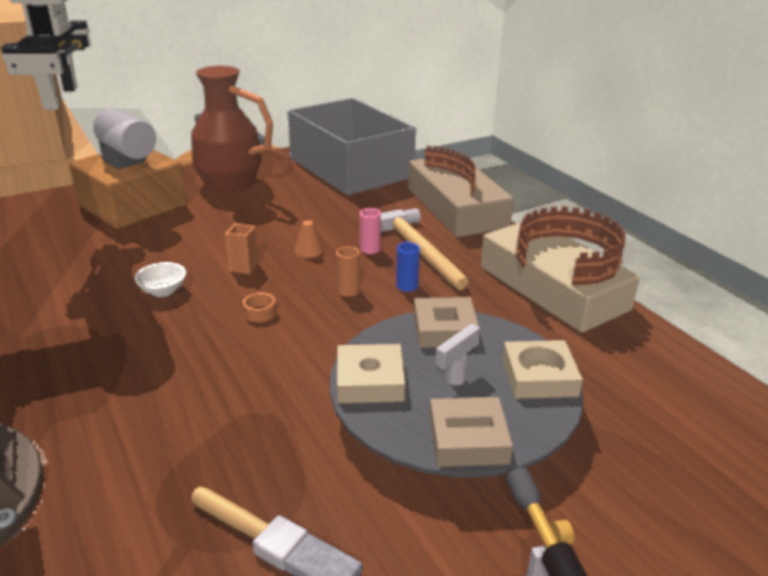

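View pics/wrist0.png

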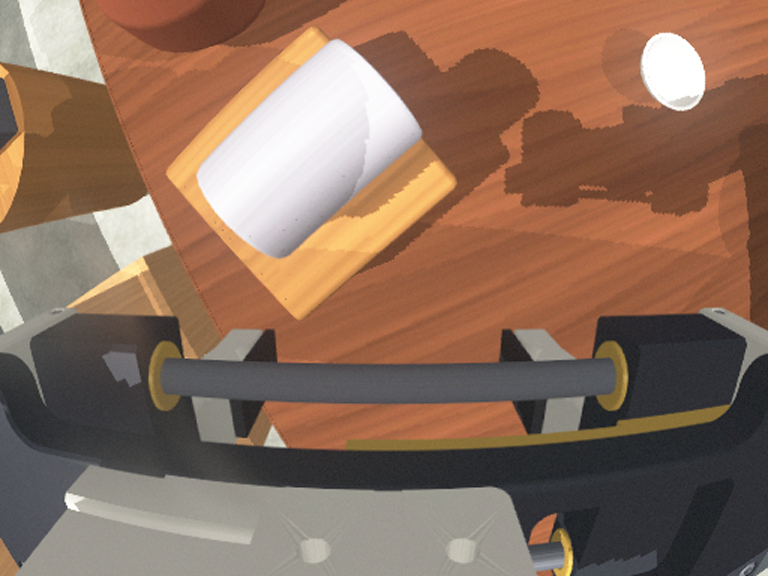

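The scene picture (in 768x576 pixels) shows the turntable at (265,315) with the bar handle at (264,285). The large-pocket nest is at (214,350), and the small-round, square and slot nests are at (311,250), (332,327) and (207,272). The torch nozzle is at (140,255).

Candidates for the tube:
- Round copper tube (497,322): fits, being copper, round and tall.
- Square copper tube (590,263): wrong shape.
- Short ring (490,261): too short.
- Cone (603,333): wrong shape.
- Blue (477,377) and pink (589,384) look-alikes: to be left alone.

Next I'll enlarge crops of the tube and the turntable.

Run:
```python
from h import *
import pickle
fs=pickle.load(open("f0.pkl","rb"))
s=fs["scene"];d=fs["side"]
save("c1",s,(290,150,430,280),5)
save("c2",s,(10,130,260,280),3)
save("c3",d,(210,190,400,384),3)
save("c4",d,(150,130,300,220),5)
```

```text
(no output)
```

View pics/c1.png

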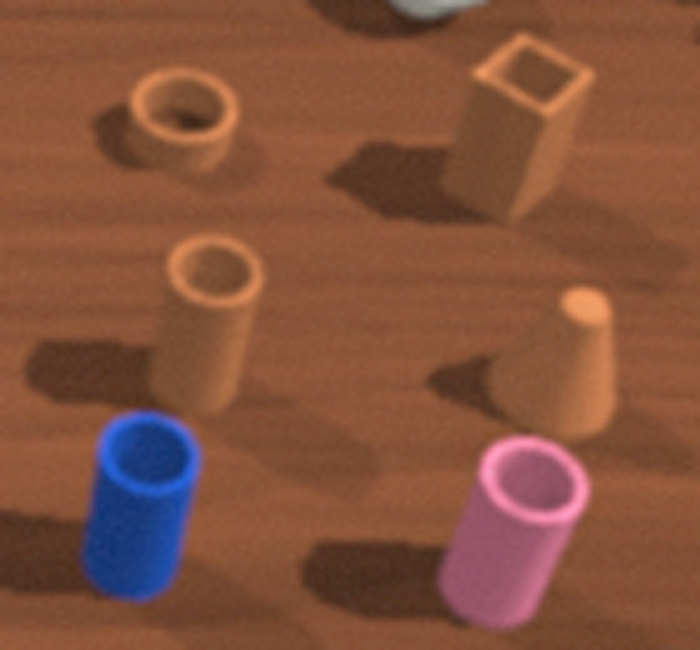

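View pics/c2.png

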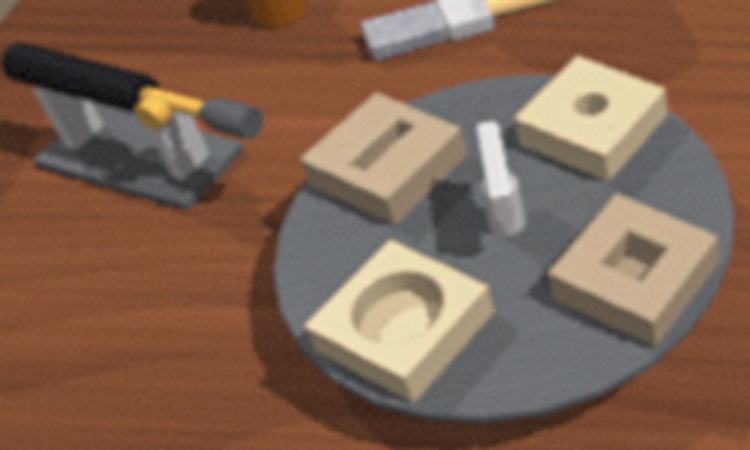

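View pics/c3.png

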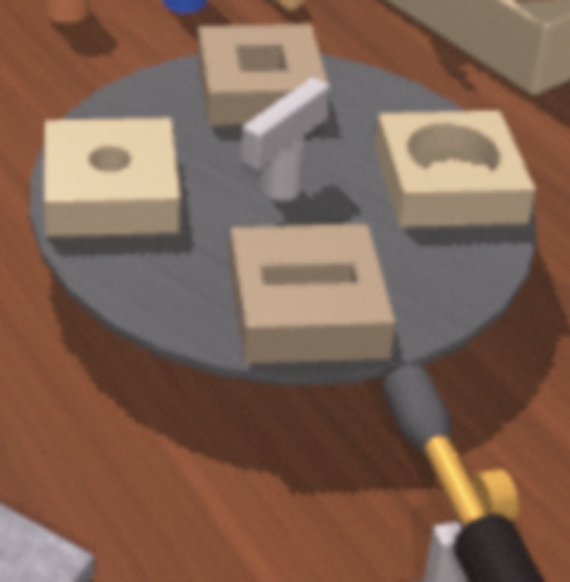

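View pics/c4.png

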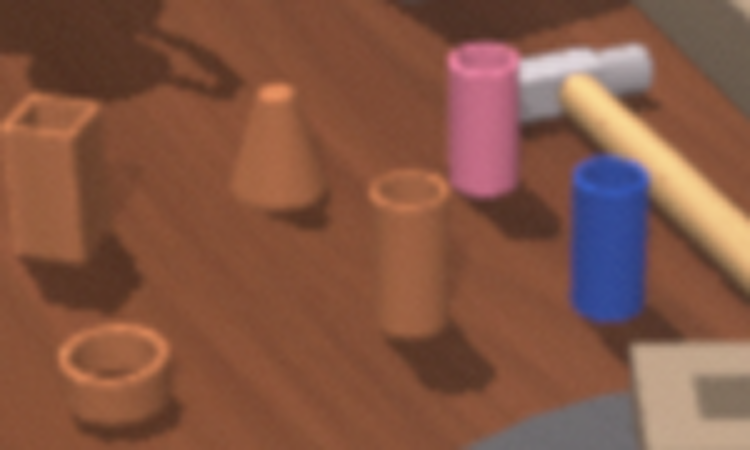

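The crop confirms the round copper tube: its rim centre is at about (215,271) in c1, and it is thin-walled, round and tall, unlike the square tube, ring and cone. Now I'll fit its position along with the turntable and torch.

```bash
cat > fit.py <<'E'
from h import *
from scipy.optimize import least_squares
import pickle
fs=pickle.load(open("f0.pkl","rb"));s=fs["scene"];d=fs["side"]
S=dict(round=[(307,325),(392,241),(494,293),(410,382)],small=[(516,117),(577,57),(666,98),(607,159)],square=[(550,270),(620,195),(717,241),(655,322)],slot=[(302,157),(378,94),(463,142),(389,203)])
D=dict(round=[(378,112),(500,112),(533,190),(400,192)],small=[(44,120),(172,118),(179,198),(45,200)],square=[(198,28),(312,25),(328,92),(208,97)],slot=[(231,228),(367,225),(393,325),(246,328)])
def corners(x,k):
    c,a=x[:2],x[2]
    n=a+{'round':0,'square':np.pi/2,'small':np.pi,'slot':-np.pi/2}[k]
    u=np.array([np.cos(n),np.sin(n)]);v=np.array([-u[1],u[0]])
    return [np.r_[c+u*(.105+i*.039)+v*j*.039,.071] for i,j in((1,1),(1,-1),(-1,-1),(-1,1))]
def res(x,verbose=False):
    r=[]
    for f,P,o in((s,S,(10,130)),(d,D,(210,190))):
        for k in P:
            px=np.array(P[k])/3+o; q=np.array([proj(f,p) for p in corners(x,k)])
            for a in px: # nearest
                e=q-a; r+=list(e[np.argmin((e**2).sum(1))])
    return np.array(r)
c0=ground(s,10+400/3,130+312/3,.071);c1=ground(s,10+592/3,130+106/3,.071)
m=(c0+c1)/2;x0=[m[0],m[1],np.arctan2(*(c0-m)[1::-1])]
sol=least_squares(res,x0,loss='soft_l1');x=sol.x
print("init",x0,"fit",x,np.degrees(x[2]),"rms",np.sqrt((sol.fun**2).mean()))
def tri(a,b):
    f=lambda p:np.r_[proj(s,p)-a,proj(d,p)-b]
    r=least_squares(f,[.5,0,.07]);return r.x,r.fun
print("tube",tri(np.array([333,204.2]),np.array([231.8,168.2])), ground(s,333,204.2,.07),ground(d,231.8,168.2,.07))
n,e=tri(np.array([10+251/3,130+120/3]),np.array([210+402/3,190+370/3]));print("mouth",n,e)
v=n[:2]-x[:2];print("dist",np.hypot(*v),"ang",np.degrees(np.arctan2(v[1],v[0])))
# other torch line: scene direction of torch at z=n
for px in((15,58),(150,98),(235,116)):
  p=ground(s,10+px[0]/3,130+px[1]/3,n[2]);w=p[:2]-x[:2];print(p,np.degrees(np.arctan2(w[1],w[0])))
h=ground(s,10+494/3,130+155/3,.108);print("handle top",h)
E
python3 fit.py
```

```text
init [np.float64(0.5855975399269484), np.float64(-0.13596516995923053), np.float64(-0.44987590811670225)] fit [ 0.58072832 -0.13838641 -0.46082662] -26.40342016734975 rms 1.4753041274448826
tube (array([0.58800056, 0.17020272, 0.06623923]), array([-0.24773892,  0.29308189, -0.33606155, -0.30324482])) [0.59061244 0.16995268 0.07      ] [0.58505433 0.16252965 0.07      ]
mouth [ 0.52539321 -0.32390182  0.08107223] [ 0.46911458 -0.29203341  0.37462352  0.12611384]
dist 0.1935922094644085 ang -106.60866711530522
[ 0.46757355 -0.52377553  0.08107223] -106.36285790899115
[ 0.50679116 -0.40501291  0.08107223] -105.49901968880427
[ 0.52275763 -0.33729206  0.08107223] -106.24866707940258
handle top [ 0.58003379 -0.13779528  0.108     ]
```

```bash
python3 -m jog '[[[0.0218,-0.0539,0,0,0,0.0531,1],[0.0218,-0.0539,0,0,0,0.0531,1],[0.0218,-0.0539,0,0,0,0.0531,1],[0.0218,-0.0539,0,0,0,0.0531,1],[0.0218,-0.0539,0,0,0,0.0531,1],[0.0218,-0.0539,0,0,0,0.0531,1],[0.0218,-0.0539,0,0,0,0.0531,1],[0.0218,-0.0539,0,0,0,0.0531,1],[0.0218,-0.0539,0,0,0,0.0531,1],[0.0218,-0.0539,0,0,0,0.0531,1],[0.0218,-0.0539,0,0,0,0.0531,1],[0.0218,-0.0539,0,0,0,0.0531,1],[0.0218,-0.0539,0,0,0,0.0531,1],[0.0218,-0.0539,0,0,0,0.0531,1],[0,0,0,0,0,0,1],[0,0,0,0,0,0,1]]]'
cat >> h.py <<'E'
def wray(f,u,v,st):
    K=np.array(f["K"]);a=np.array([(u-K[0,2])/K[0,0],(v-K[1,2])/K[1,1]]);r=np.hypot(*a)
    dc=np.r_[np.sin(r)*a/max(r,1e-9),np.cos(r)]
    H=np.array(f["hand_eye"]);T=R.from_euler('xyz',st["ee_rot"]).as_matrix()
    c=T@H[:3,3]+st["eef_pos"];return c,T@H[:3,:3]@dc
def wground(f,u,v,st,z):
    c,d=wray(f,u,v,st);return c+d*(z-c[2])/d[2]
def wproj(f,p,st):
    H=np.array(f["hand_eye"]);T=R.from_euler('xyz',st["ee_rot"]).as_matrix()
    q=H[:3,:3].T@(T.T@(np.array(p)-st["eef_pos"])-H[:3,3]);r=np.arctan2(np.hypot(q[0],q[1]),q[2])
    K=np.array(f["K"]);return K[:2,2]+K[0,0]*r*q[:2]/np.hypot(q[0],q[1])
E
python3 - <<'E'
from h import *
import pickle
st=monitor.get_state();f=grab_frame("wrist");pickle.dump((st,f),open("w1.pkl","wb"))
print(st["eef_pos"],st["ee_rot"],st["q"],st["force"])
save("w1",f,s=1.5)
E
```

```text
t: 2.15
eef_pos: [0.5799, -0.1384, 0.251]
ee_rot: [3.141, 0.001, -1.249]
force: [-1.2, 0.3, 0.6]
width: 0.0874
[ 0.57994174 -0.1384436   0.25098419] [ 3.14065437e+00  5.59711977e-04 -1.24872316e+00] [ 9.29656081e-02  2.31238170e-01 -1.68210305e-01 -3.60205012e-04
 -1.17238876e+00  1.80004407e+00] [-1.18519428  0.34637405  0.57787434]
```

View pics/w1.png

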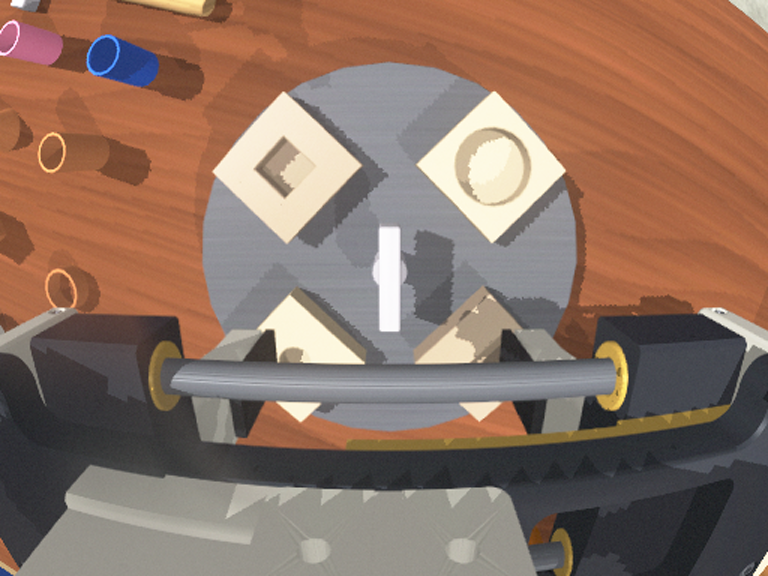

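The wrist picture shows the bar handle at (389,279) (768-px image), vertical and so aligned with the jaws. The large pocket rim is at (493,166) and the tube rim at (52,153).

Run:
```python
from h import *
import pickle
st,f=pickle.load(open("w1.pkl","rb"))
g=lambda u,v,z:wground(f,u/1.5,v/1.5,st,z)
b=[g(u,v,.108) for u,v in((379,227),(400,227),(400,331),(379,331))]
b=np.array(b);c=b.mean(0);v=(b[0]+b[1]-b[2]-b[3]);print("bar",c,np.degrees(np.arctan2(v[1],v[0])),np.linalg.norm(v)/2)
N=np.array([g(u,v,.071) for u,v in((493,91),(566,172),(493,243),(417,164))]);n=N.mean(0)
sq=np.array([g(u,v,.071) for u,v in((286,92),(361,164),(287,243),(213,172))]).mean(0)
print("nest",n,np.linalg.norm(N-n,axis=1),"sq",sq)
w=n-c;print(np.hypot(*w[:2]),np.degrees(np.arctan2(w[1],w[0])))
w=sq-n;print("sq-n",np.linalg.norm(w),np.degrees(np.arctan2(w[1],w[0]))-135) 
print("axis from nests",)
for uv in((52,153),):print("tube",g(*uv,.07))
th=np.radians(-26.4);print(wproj(f,[.5807,-.1384,.108],st)*1.5)
```

```text
bar [ 0.57965036 -0.13898864  0.108     ] 18.54993584520278 0.06851883517266402
nest [ 0.67271837 -0.18583975  0.071     ] [0.05477684 0.05514899 0.05470994 0.05482098] sq [ 0.62564821 -0.04601278  0.071     ]
0.10419540412032866 -26.72101401058542
sq-n 0.14753705088024885 -26.39514797443472
axis from nests
tube [0.58679908 0.16724327 0.07      ]
[389.15751672 278.71237032]
```

```bash
python3 -m jog '[[[0,-0.0004,-0.04,0,0,0,1],[0,0,-0.04,0,0,0,1],[0,0,-0.035,0,0,0,1],[0,0,-0.02,0,0,0,1],[0,0,-0.011,0,0,0,1],[0,0,0,0,0,0,1],[0,0,0,0,0,0,0.25],[0,0,0,0,0,0,0.25],[0,0,0,0,0,0,0.25],[0,0,0,0,0,0,0.25],[0,0,0,0,0,0,0],[0,0,0,0,0,0,0],[0,0,0,0,0,0,0],[0,0,0,0,0,0,0]]]' 20
```

```text
t: 3.95
eef_pos: [0.5805, -0.1392, 0.1056]
ee_rot: [3.142, -0.001, -1.247]
force: [2.0, -4.8, -1.8]
width: 0.0214
```

```bash
python3 -m jog '[[[0,0,0,0,0,0,0],[0,0,0,0,0,0,0],[0,0,0,0,0,0,0]]]' 20
```

```text
t: 4.32
eef_pos: [0.5805, -0.1392, 0.1056]
ee_rot: [-3.142, -0.001, -1.247]
force: [1.3, -4.5, -2.3]
width: 0.021
```

Run:
```python
from h import *
f=grab_frame("wrist");save("w2",f,s=1.5);save("s2",grab_frame("scene"),(110,100,290,280),4)
```

```text
(no output)
```

View pics/w2.png

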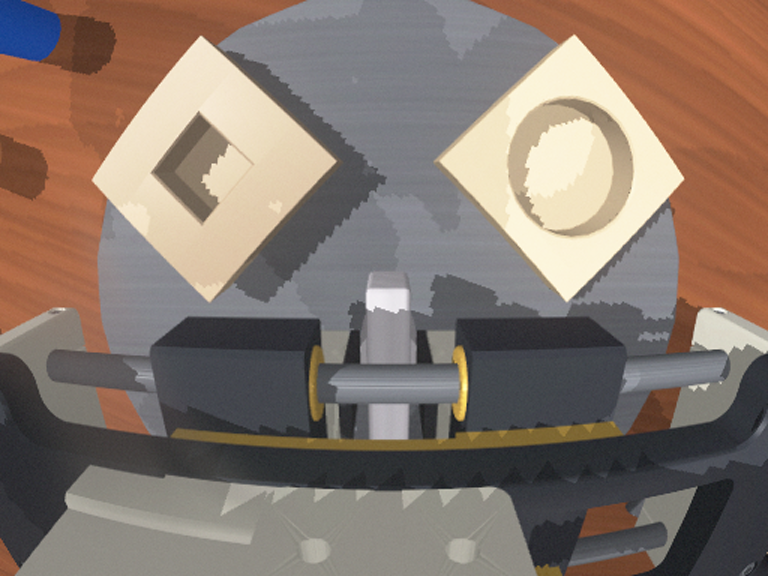

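View pics/s2.png

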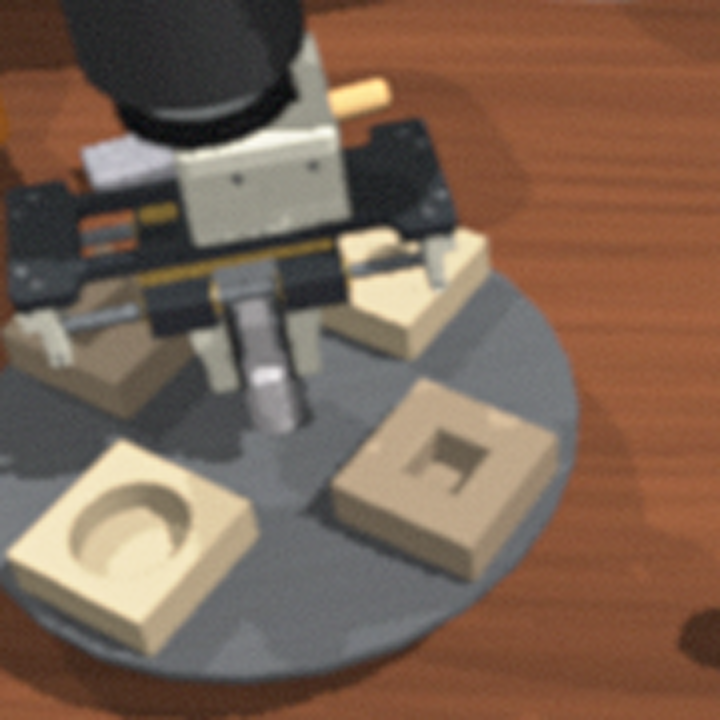

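The jaws stopped at 21 mm because the fingertips pinched the wider round post just under the bar. I'll open, rise 7 mm and grip the bar itself.

```bash
python3 -m jog '[[[0,0,0,0,0,0,0.4],[0,0,0,0,0,0,0.4],[0,0,0.007,0,0,0,0.4],[0,0,0,0,0,0,0.4],[0,0,0,0,0,0,0],[0,0,0,0,0,0,0],[0,0,0,0,0,0,0],[0,0,0,0,0,0,0],[0,0,0,0,0,0,0]]]' 20
```

```text
t: 5.55
eef_pos: [0.5805, -0.1393, 0.1125]
ee_rot: [3.141, -0.001, -1.247]
force: [2.1, -4.9, -1.7]
width: 0.0139
```

```bash
python3 -m jog '[[[0,0,0,0,0,-0.08,0],[0,0,0,0,0,-0.12,0],[0,0,0,0,0,-0.12,0]]]' 20
```

```text
t: 5.92
eef_pos: [0.5805, -0.1397, 0.1125]
ee_rot: [-3.141, -0.001, -1.571]
force: [2.3, -7.9, -2.9]
width: 0.014
```

```bash
python3 -m jog '[[[0,0.0005,0,0,0,-0.12,0],[0,0.0005,0,0,0,-0.12,0],[0,0,0,0,0,-0.12,0],[0,0,0,0,0,-0.12,0],[0,0,0,0,0,-0.12,0],[0,0,0,0,0,-0.12,0],[0,0,0,0,0,-0.12,0],[0,0,0,0,0,-0.12,0],[0,0,0,0,0,-0.075,0],[0,0,0,0,0,-0.04,0],[0,0,0,0,0,0,0]]]' 20
python3 - <<'E'
from h import *
import pickle
st=monitor.get_state();fs={n:grab_frame(n) for n in("side","scene","wrist")};pickle.dump((st,fs),open("f3.pkl","wb"))
save("side3",fs["side"],(200,180,400,384),3);save("scene3",fs["scene"],(10,130,260,280),3);save("w3",fs["wrist"],s=1.5)
E
```

```text
t: 7.3
eef_pos: [0.5797, -0.1409, 0.1124]
ee_rot: [-3.139, -0.003, -2.643]
force: [0.9, -19.9, -3.4]
width: 0.0135
```

View pics/side3.png

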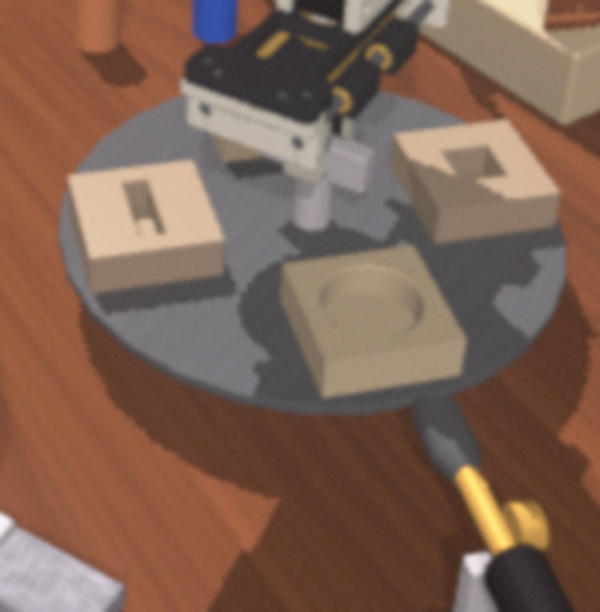

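View pics/scene3.png

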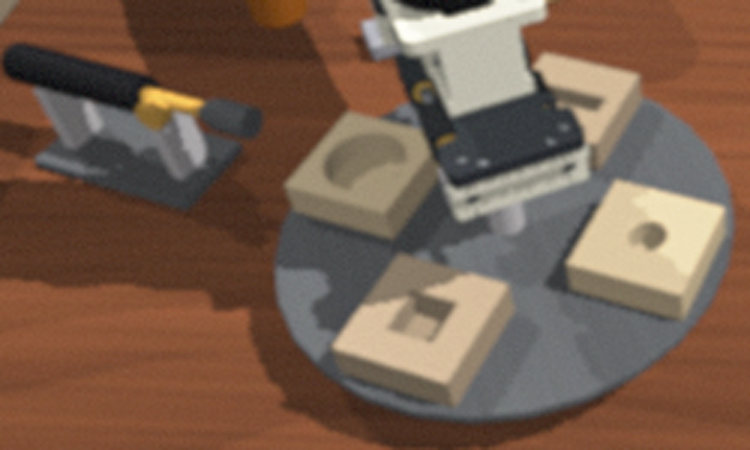

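View pics/w3.png

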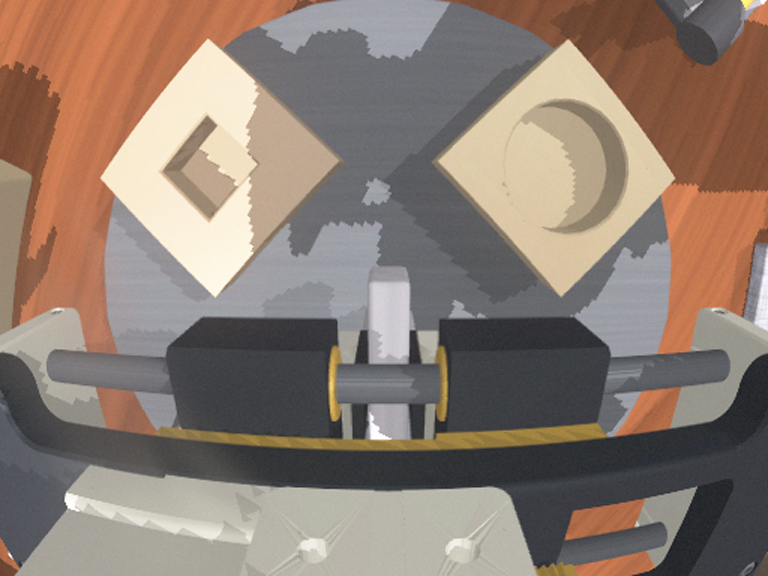

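Run:
```python
from h import *
import pickle
st,fs=pickle.load(open("f3.pkl","rb"));f=fs["wrist"]
save("w3c",f,(400,0,512,110),6)
g=lambda u,v,z:wground(f,u/1.5,v/1.5,st,z)[:2]
n=np.mean([g(u,v,.071) for u,v in((568,40),(676,180),(561,297),(433,161))],0)
sq=np.mean([g(u,v,.071) for u,v in((208,40),(341,160),(215,297),(101,180))],0)
w=n-sq;print(n,sq,"nest angle from pair",np.degrees(np.arctan2(w[1],w[0]))-45,np.linalg.norm(w))
u=np.radians(np.degrees(np.arctan2(w[1],w[0]))-45);print("axis",n-.105*np.array([np.cos(u),np.sin(u)]))
s=fs["scene"]
N=np.array([ground(s,10+a/3,130+b/3,.071) for a,b in((350,113),(438,150),(389,236-27),(286,186))]).mean(0);print("scene n (top corners rough)",N)
```

```text
[ 0.54925858 -0.2389255 ] [ 0.67856209 -0.16855194] nest angle from pair -196.44271493384755 0.14721357255421805
axis [ 0.64996442 -0.26864644]
scene n (top corners rough) [ 0.55528308 -0.23733244  0.071     ]
```

View pics/w3c.png

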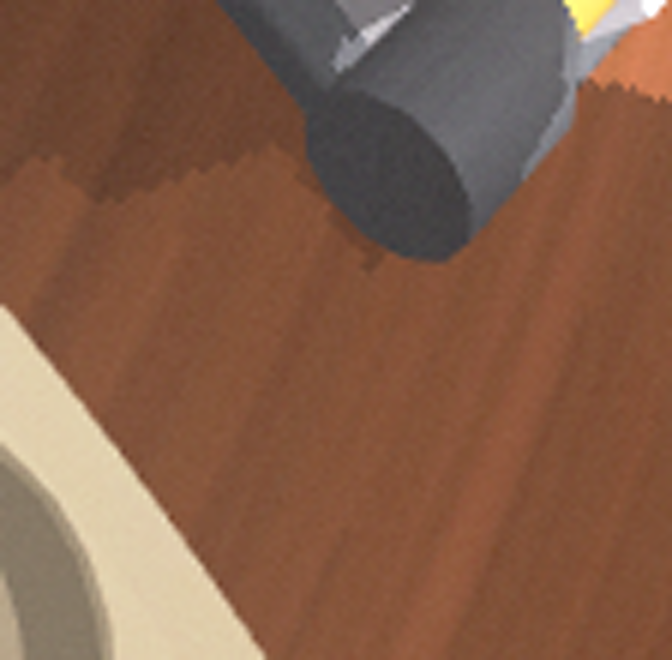

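Run:
```python
from h import *
import pickle
st,fs=pickle.load(open("f3.pkl","rb"));f=fs["wrist"]
for z in(.07,.075,.08,.085):
    m=wground(f,464.5,29.7,st,z)[:2]
    for c in((.579,-.1382),(.58,-.1388)):
        v=m-c;print(z,m,np.hypot(*v),np.degrees(np.arctan2(v[1],v[0])))
```

```text
0.07 [ 0.51914485 -0.33120863] 0.2020766423788019 -107.22952277411169
0.07 [ 0.51914485 -0.33120863] 0.2018029468071345 -107.55116146684182
0.075 [ 0.52181369 -0.3274552 ] 0.1977063644886718 -106.81298396004308
0.075 [ 0.52181369 -0.3274552 ] 0.19742449935435416 -107.14116311735165
0.08 [ 0.52448252 -0.32370178] 0.19334700792407558 -106.37763802768053
0.08 [ 0.52448252 -0.32370178] 0.19305661941570218 -106.71258967192935
0.085 [ 0.52715135 -0.31994835] 0.18899932840273587 -105.92223567055564
0.085 [ 0.52715135 -0.31994835] 0.18870004081808997 -106.26420093719801
```

The nest now stands at -106.4°, and the torch reads -106.6° to -106.7° depending on the axis estimate, so the turn is good. I'll relieve the side force, release, lift and go over the tube.

```bash
python3 -m jog '[[[0,-0.0015,0,0,0,0,0],[0,0,0,0,0,0,0],[0,0,0,0,0,0,0.6],[0,0,0,0,0,0,0.6],[0,0,0,0,0,0,0.6],[0,0,0.03,0,0,0,0.6],[0,0,0.05,0,0,0,0.6],[0,0,0.05,0,0,0,0.6],[0.001,0.0386,0,0,0,0.1338,0.6],[0.001,0.0386,0,0,0,0.1338,0.6],[0.001,0.0386,0,0,0,0.1338,0.6],[0.001,0.0386,0,0,0,0.1338,0.6],[0.001,0.0386,0,0,0,0.1338,0.6],[0.001,0.0386,0,0,0,0.1338,0.6],[0.001,0.0386,0,0,0,0.1338,0.6],[0.001,0.0386,0,0,0,0.1338,0.6],[0,0,0,0,0,0,0.6],[0,0,0,0,0,0,0.6]]]' 20
python3 - <<'E'
from h import *
import pickle
st=monitor.get_state();f=grab_frame("wrist");s=grab_frame("scene");d=grab_frame("side");pickle.dump((st,f,s,d),open("w4.pkl","wb"))
print(st["eef_pos"],st["ee_rot"],st["q"])
save("w4",f,s=1.5);save("scene4",s,(10,130,260,280),3);save("side4",d,(200,180,400,384),2.5)
E
```

```text
t: 9.7
eef_pos: [0.5881, 0.1698, 0.2424]
ee_rot: [3.141, -0.0, -1.572]
force: [-0.2, -0.2, 0.6]
width: 0.0528
[0.58805879 0.1698497  0.24244696] [ 3.14125915e+00 -1.14788331e-04 -1.57195376e+00] [ 5.99839804e-01  2.62342523e-01 -1.46517266e-01 -1.02329540e-04
 -1.16227651e+00  9.69839737e-01]
```

View pics/w4.png

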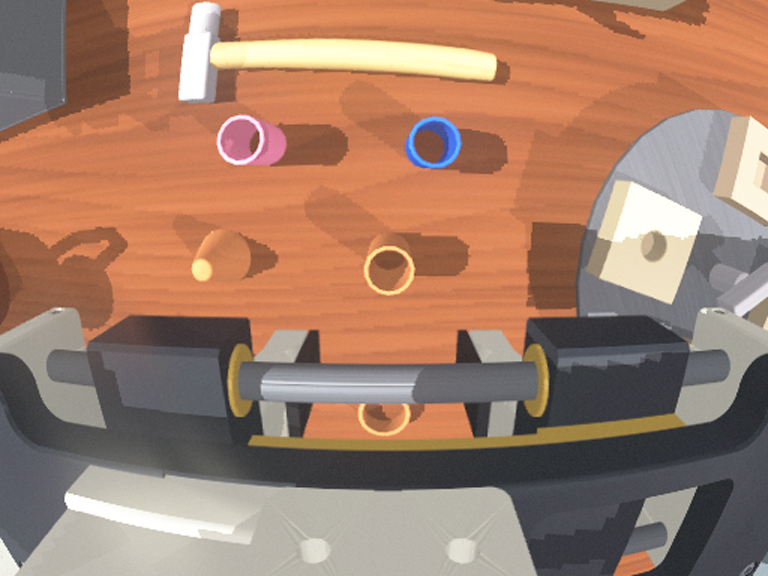

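View pics/scene4.png

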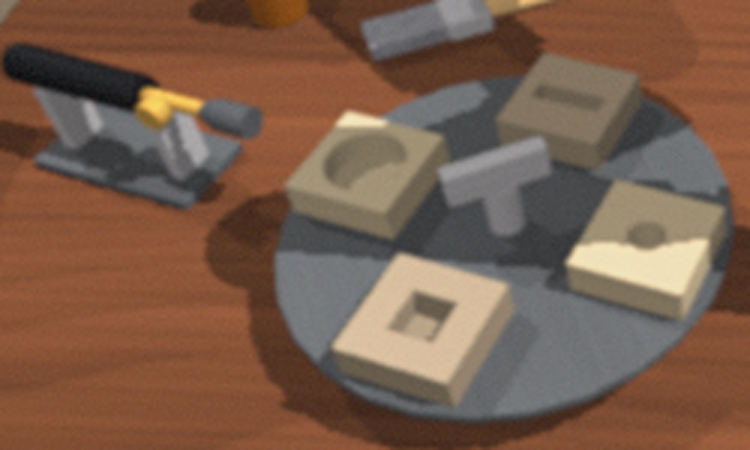

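View pics/side4.png

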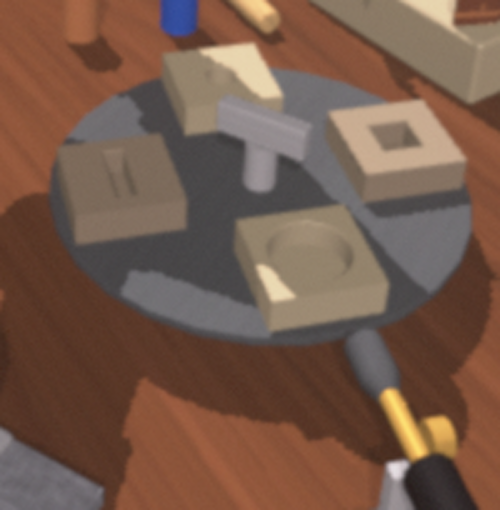

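The wrist picture shows the tube rim at (389,270), between the jaws, with the blue tube at (433,142) and the ring at (384,415) both clear. The pocket nest still faces the nozzle in the other two views.

Run:
```python
from h import *
from scipy.optimize import least_squares
import pickle
st,f,s,d=pickle.load(open("w4.pkl","rb"))
print("tube",wground(f,389/1.5,270/1.5,st,.07))
# nests
S={'round':[(287,188),(347,113),(448,142),(387,209)],'small':[(570,261),(622,182),(724,214),(679,286)],'square':[(334,345),(400,255),(513,294),(452,375)]}
D={'round':[(235,222),(346,207),(387,281),(270,301)],'slot':[(57,148),(165,136),(186,202),(75,223)],'square':[(327,114),(420,101),(465,159),(365,177)]}
off={'round':0,'square':np.pi/2,'small':np.pi,'slot':-np.pi/2}
def corners(x,k):
    n=x[2]+off[k];u=np.array([np.cos(n),np.sin(n)]);v=np.array([-u[1],u[0]])
    return np.array([np.r_[x[:2]+u*(.105+i*.039)+v*j*.039,.071] for i,j in((1,1),(1,-1),(-1,-1),(-1,1))])
for nm,L in (("scene",[(s,S,3,(10,130))]),("side",[(d,D,2.5,(200,180))]),("both",[(s,S,3,(10,130)),(d,D,2.5,(200,180))])):
    def res(x):
        r=[]
        for F,P,k,o in L:
            for n in P:
                q=np.array([proj(F,p) for p in corners(x,n)])
                for a in P[n]:
                    e=q-(np.array(a)/k+o);r+=list(e[np.argmin((e**2).sum(1))])
        return np.array(r)
    o=least_squares(res,[.58,-.1388,np.radians(-106.5)],loss='soft_l1');print(nm,o.x,np.degrees(o.x[2]),np.sqrt((o.fun**2).mean()))
    a=o.x[2];print(" pocket",o.x[:2]+.105*np.array([np.cos(a),np.sin(a)]))
```

```text
tube [0.58761957 0.16965114 0.07      ]
scene [ 0.5815636  -0.13652532 -1.85430379] -106.2437809525691 1.513555458279583
 pocket [ 0.55219249 -0.23733374]
side [ 0.57684361 -0.14349132 -1.85310317] -106.1749904825211 0.947583820545687
 pocket [ 0.54759356 -0.24433493]
both [ 0.57888806 -0.139569   -1.84916435] -105.94931263615769 1.699681077160492
 pocket [ 0.55003544 -0.24052704]
```

```bash
python3 -m jog '[[[-0.0004,0,-0.05,0,0,0,0.6],[0,0,-0.05,0,0,0,0.6],[0,0,-0.04,0,0,0,0.6],[0,0,-0.03,0,0,0,0.6],[0,0,-0.014,0,0,0,0.6],[0,0,0,0,0,0,0.6],[0,0,0,0,0,0,0.3],[0,0,0,0,0,0,0.3],[0,0,0,0,0,0,0.3],[0,0,0,0,0,0,0.3]]]' 15
```

```text
t: 11.1
eef_pos: [0.5887, 0.17, 0.0598]
ee_rot: [-3.14, 0.001, -1.571]
force: [-0.3, -1.2, 6.3]
width: 0.0366
```

```bash
python3 -m jog '[[[0,0,0,0,0,0,0],[0,0,0,0,0,0,0],[0,0,0,0,0,0,0],[0,0,0.02,0,0,0,0],[0,0,0.05,0,0,0,0],[0,0,0.05,0,0,0,0],[0,0,0.02,0,0,0,0],[0,0,0,0,0,0,0]]]' 20
python3 - <<'E'
from h import *
import pickle
st=monitor.get_state();s=grab_frame("scene");d=grab_frame("side")
print(st["eef_pos"],st["width"],st["force"])
save("s5",s,(200,50,450,280),2.5);save("d5",d,(100,30,350,230),2.5)
E
```

```text
t: 12.1
eef_pos: [0.5884, 0.1701, 0.2002]
ee_rot: [-3.139, 0.002, -1.572]
force: [0.4, 0.5, -2.0]
width: 0.0364
[0.58837348 0.17008474 0.20023198] 0.036432896119966696 [ 0.35194734  0.48492441 -2.04550494]
```

View pics/s5.png

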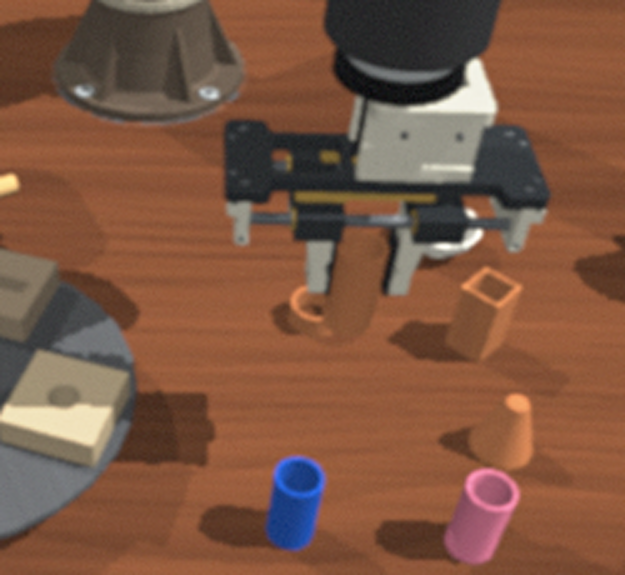

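View pics/d5.png

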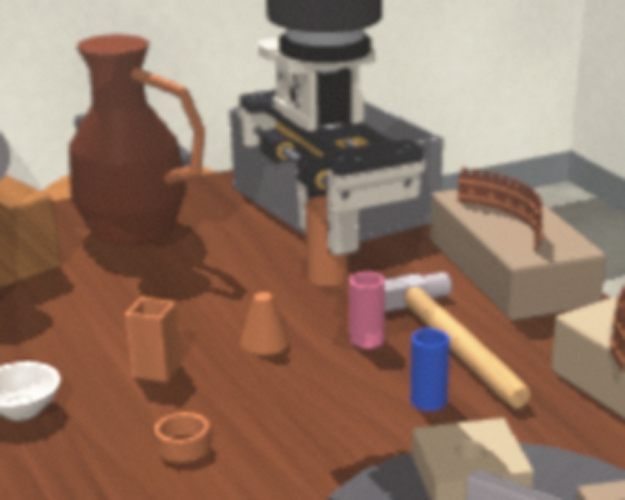

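The tube is held upright and the neighbours are untouched. I'll carry it above the pocket.

```bash
python3 -m jog '[[[-0.0042,-0.0455,0,0,0,0,0],[-0.0042,-0.0455,0,0,0,0,0],[-0.0042,-0.0455,0,0,0,0,0],[-0.0042,-0.0455,0,0,0,0,0],[-0.0042,-0.0455,0,0,0,0,0],[-0.0042,-0.0455,0,0,0,0,0],[-0.0042,-0.0455,0,0,0,0,0],[-0.0042,-0.0455,0,0,0,0,0],[-0.0042,-0.0455,0,0,0,0,0],[0,0,0,0,0,0,0],[0,0,-0.03,0,0,0,0],[0,0,0,0,0,0,0]]]' 20
python3 - <<'E'
from h import *
import pickle
st=monitor.get_state();f=grab_frame("wrist");s=grab_frame("scene");d=grab_frame("side");pickle.dump((st,f,s,d),open("w6.pkl","wb"))
print(st["eef_pos"],st["ee_rot"])
save("w6",f,s=1.5);save("s6",s,(60,100,210,240),4);save("d6",d,(230,180,390,330),4)
E
```

```text
t: 13.7
eef_pos: [0.5479, -0.2389, 0.1651]
ee_rot: [3.135, 0.002, -1.572]
force: [0.4, 0.6, -1.4]
width: 0.0366
[ 0.54790788 -0.23894157  0.16514583] [ 3.13494236e+00  1.52431514e-03 -1.57222818e+00]
```

View pics/w6.png

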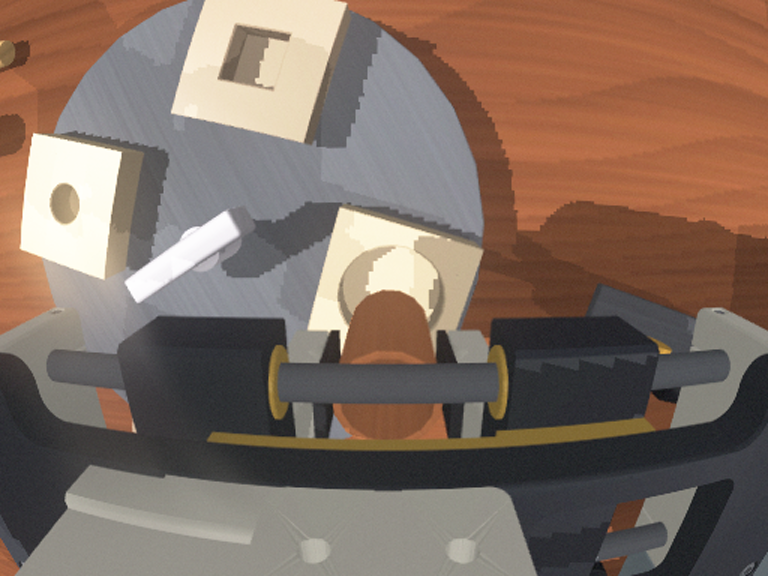

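View pics/s6.png

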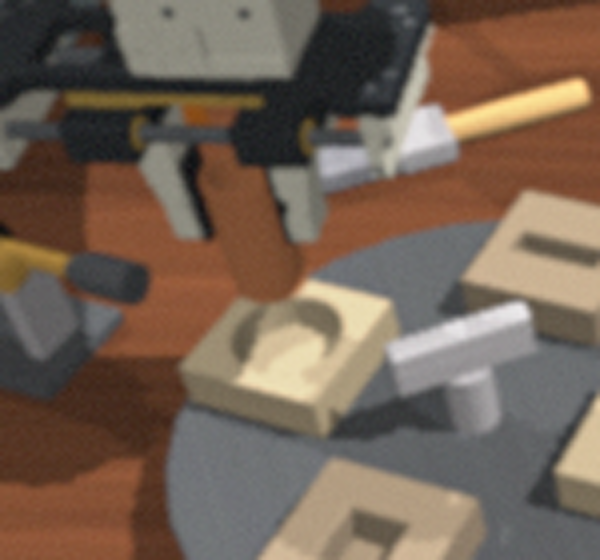

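View pics/d6.png

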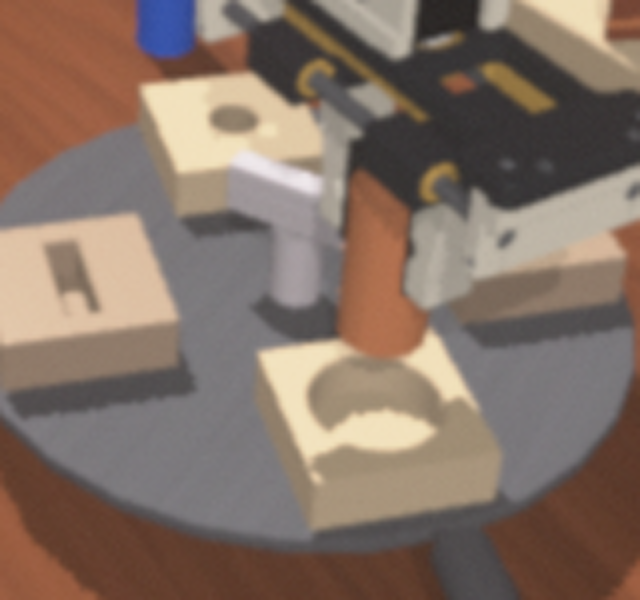

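```bash
python3 -m jog '[[[0,0,0,0,0,0,0],[0,0,0,0,0,0,0]]]' 20
python3 - <<'E'
from h import *
import pickle
st=monitor.get_state();f=grab_frame("wrist");s=grab_frame("scene");d=grab_frame("side")
print(st["eef_pos"],st["ee_rot"],st["q"])
P=np.array([.5495,-.2395])
t=np.linspace(0,2*np.pi,200)
def ov(F,pr,nm,crop,k):
    im=cv2.resize(F["pixels"][:,:,::-1],None,fx=k,fy=k,interpolation=cv2.INTER_CUBIC)
    cands=[(P,.028,.071,(0,0,255)),(st["eef_pos"][:2],.018,st["eef_pos"][2]-.0585,(255,0,0))]
    for c,r,z,col in cands:
        for a in t:
            q=pr([c[0]+r*np.cos(a),c[1]+r*np.sin(a),z]);cv2.circle(im,tuple(int(x) for x in (q+.5)*k-.5),1,col,-1)
    a=np.radians(-106.4);u=np.array([np.cos(a),np.sin(a)]);v=np.array([-u[1],u[0]])
    for i,j in((1,1),(1,-1),(-1,1),(-1,-1)):
        q=pr(np.r_[P+.039*(u*i+v*j),.071]);cv2.circle(im,tuple(int(x) for x in (q+.5)*k-.5),3,(0,255,0),-1)
    x0,y0,x1,y1=[int(c*k) for c in crop];cv2.imwrite(f"pics/{nm}.png",im[y0:y1,x0:x1])
ov(f,lambda p:wproj(f,p,st),"o1",(150,100,400,300),3)
ov(s,lambda p:proj(s,p),"o2",(60,100,210,240),4)
ov(d,lambda p:proj(d,p),"o3",(230,180,390,330),4)
E
```

```text
t: 14.1
eef_pos: [0.5505, -0.2397, 0.1693]
ee_rot: [-3.14, -0.0, -1.571]
force: [-0.0, 0.2, -1.2]
width: 0.0364
[ 0.55048808 -0.2396527   0.16930229] [-3.14042079e+00 -1.38208296e-04 -1.57137313e+00] [-8.54196946e-02  3.01555445e-01 -2.70352202e-01  4.57084108e-05
 -9.97709316e-01  1.65561453e+00]
```

View pics/o1.png

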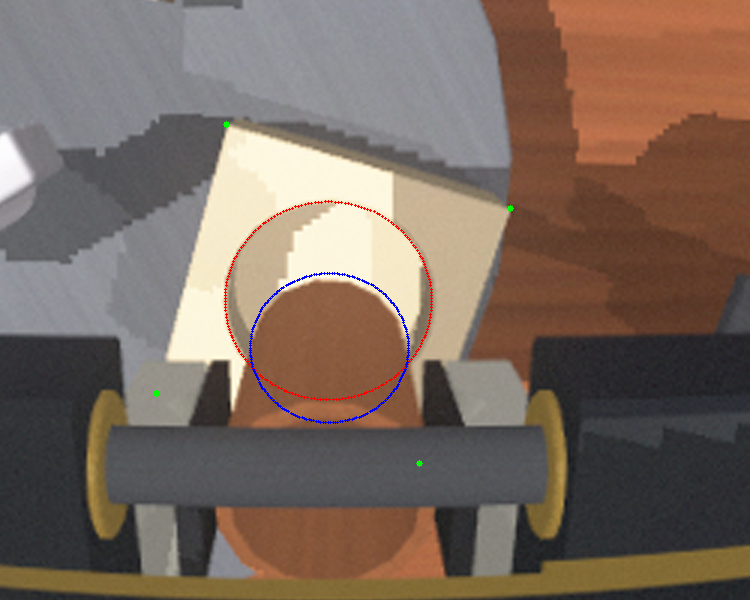

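View pics/o2.png

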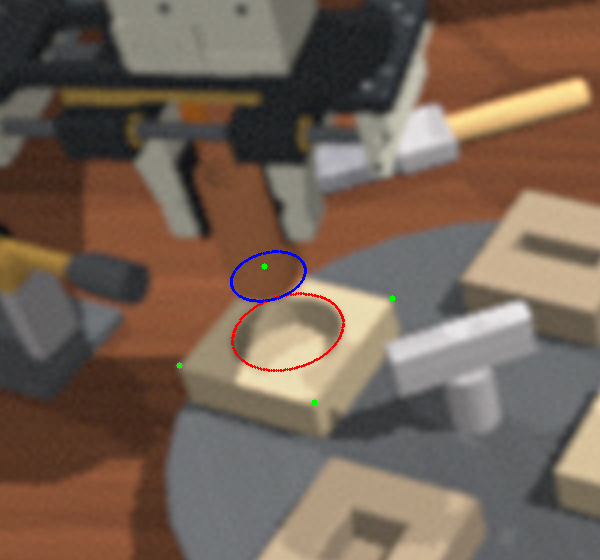

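View pics/o3.png

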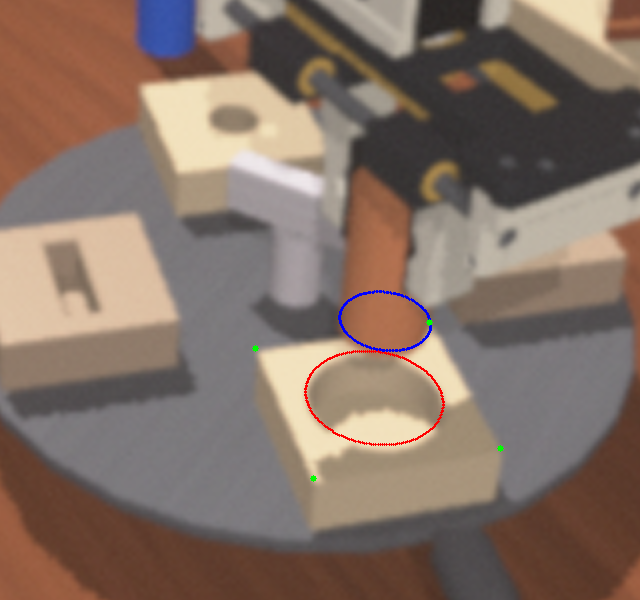

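The overlays match the pocket in all three views, and the tube's bottom is over it within about 1 mm. Now I'll lower it.

```bash
python3 -m jog '[[[-0.0007,0,-0.025,0,0,0,0],[0,0,-0.02,0,0,0,0],[0,0,-0.007,0,0,0,0],[0,0,0,0,0,0,0],[0,0,-0.003,0,0,0,0],[0,0,-0.0025,0,0,0,0],[0,0,0,0,0,0,0]]]' 20
```

```text
t: 15.12
eef_pos: [0.5494, -0.2398, 0.1112]
ee_rot: [-3.141, 0.0, -1.572]
force: [0.5, 0.2, -1.7]
width: 0.0365
```

```bash
python3 -m jog '[[[0,0,-0.001,0,0,0,0],[0,0,0,0,0,0,0]]]' 20;python3 -m jog '[[[0,0,-0.001,0,0,0,0],[0,0,0,0,0,0,0]]]' 20
```

```text
t: 15.38
eef_pos: [0.55, -0.24, 0.1109]
ee_rot: [-3.14, -0.001, -1.571]
force: [0.2, -0.8, 4.1]
width: 0.0368
t: 15.62
eef_pos: [0.5506, -0.2403, 0.1107]
ee_rot: [-3.139, -0.001, -1.571]
force: [-0.4, 0.1, 9.2]
width: 0.0362
```

Contact came at TCP z = 0.111, the height expected for the pocket floor. I'll release and lift.

```bash
python3 -m jog '[[[0,0,0.001,0,0,0,0],[0,0,0,0,0,0,0.46],[0,0,0,0,0,0,0.5],[0,0,0,0,0,0,0.6],[0,0,0,0,0,0,0.6],[0,0,0.02,0,0,0,0.6],[0,0,0.04,0,0,0,0.6],[0,0,0.05,0,0,0,0.6],[0.02,0.06,0.02,0,0,0,0.6],[0.02,0.06,0,0,0,0,0.6],[0.02,0.06,0,0,0,0,0.6],[0,0.06,0,0,0,0,0.6],[0,0.06,0,0,0,0,0.6],[0,0,0,0,0,0,0.6],[0,0,0,0,0,0,0.6]]]' 20
python3 - <<'E'
from h import *
st=monitor.get_state();f=grab_frame("wrist");s=grab_frame("scene");d=grab_frame("side")
P=np.array([.5495,-.2395]);t=np.linspace(0,2*np.pi,200)
save("s7",s,(10,100,260,280),3);save("d7",d,(200,150,400,384),2.5);save("w7",f,s=1.5)
E
```

```text
t: 17.5
eef_pos: [0.6076, 0.0555, 0.2388]
ee_rot: [3.141, -0.0, -1.571]
force: [0.3, 0.0, 0.1]
width: 0.0526
```

View pics/s7.png

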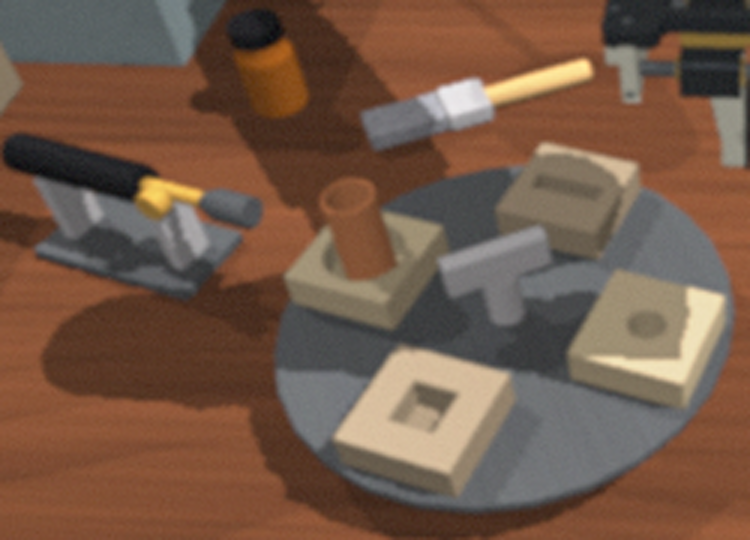

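View pics/d7.png

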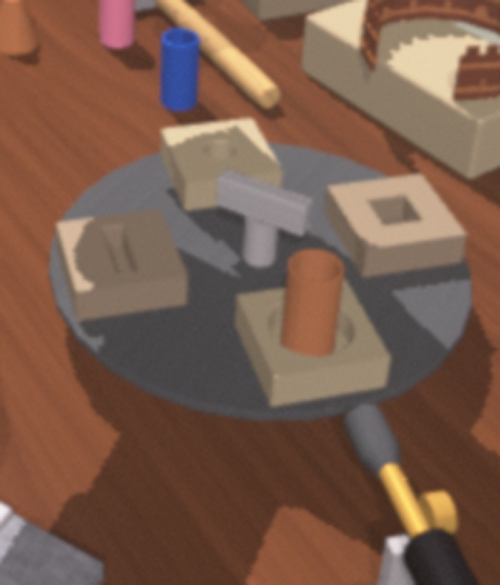

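View pics/w7.png

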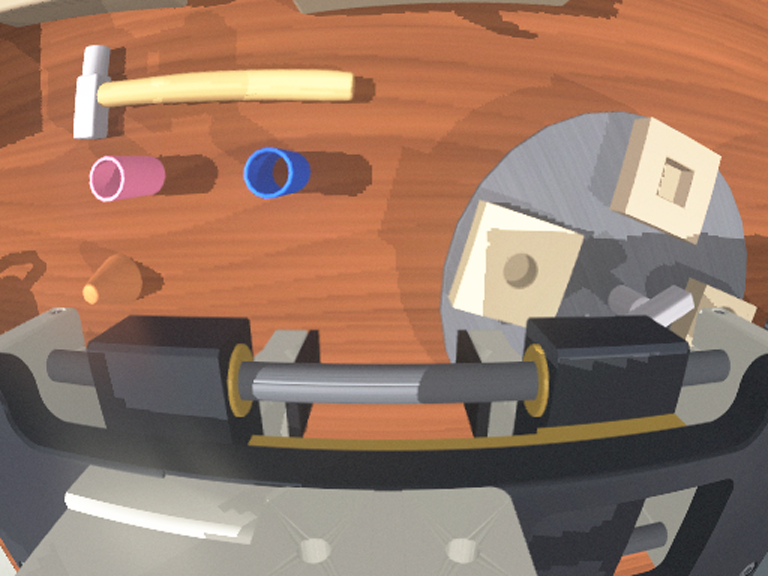

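The scene view shows the tube upright in the large pocket, rim at (350,195) in s7, with the nozzle at (235,208) facing that nest. The side view agrees (rim (315,268), nozzle (362,420)). The nest corners are where they were before the placing, the look-alikes haven't moved, and the arm is clear.

```bash
python3 -c "
from station import job_done
print(job_done())"
```

```text
the job is handed in; nothing more can be done
None
```

I turned the turntable by its bar handle about 80° clockwise, so the nest with the large round pocket faces the torch nozzle. I then stood the tall round copper tube upright on that pocket's floor, released it and moved the arm clear. I handed the job in at about 17.5 s of the 61 s allowed.

**Nest angle:** the wrist camera put the nest at -106.4° and the torch at -106.6° to -106.7°, so they are within about 0.3°. Fits from the scene and side cameras gave -105.9° to -106.2°, so those checks disagree by up to about 0.8°, or roughly 1.5 mm at the pocket.

**Tube:** it touched down at the height expected for the pocket floor, and both fixed cameras afterwards showed it upright in the pocket. The blue and pink look-alikes were not touched.

**What went wrong:** the first grip pinched the wider post under the handle, so I released it, rose 7 mm and gripped the bar. The side force reached about 20 N at the end of the turn, and I eased it before letting go.

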